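# Start the curing box

## Robot

A 6-joint arm with a two-finger parallel gripper is mounted at the origin on the work surface. World frame = base frame: x ahead of the robot, y to its left, z up, the work surface at z = 0. Lengths are in m, angles in rad, forces in N, time in s.
With the tool pointing down it reaches from about 0.35 to 0.925 m from the base axis. Payload 6.4 kg.
Tool frame: the origin (TCP) lies between the finger pads; the fingertips stand 17 mm ahead of it and the grasp point (between the pads) lies 2 mm behind it; x points along the fingers, z is the direction in which the jaws open and shut, and the axes are right-handed (so a half turn about x gives the same grasp; the last joint's range is limited). The gripper opens to 85 mm and grips with 20 to 120 N. Pads are 22 mm wide; open, the fingers measure 114 mm over their backs; the gripper's body (76 mm by 85 mm) begins 54 mm behind the grasp point. The pads swing forward as they close: fully open they stand 13 mm farther back than shut.
Start: joints at [1.013, 0.245, 1.558, -0, 1.339, -0.174], TCP at [0.243, 0.603, 0.211] pointing down, gripper open.
Joint ranges: [-3.13, 3.13], [-1.02, 2.26], [0.13, 2.54], [-0.95, 4.09], [0.21, 2.88], [-2.74, 2.74]. Speed limits (rad/s): [2.57, 2.57, 3.14, 3.14, 3.14, 3.14].

## Interface

Orientations are given as a 3x3 rotation matrix whose columns are the frame's x, y, z axes.
In Python, from workcell import bot gives the robot as it stands.
- The arm moves only by the tool jog_arm, never from a script. Its argument "steps" is a list of rows, each a list of 3 entries, a list of its own where there are three numbers: the shift along the tool's x, y, z in cm, then the turn, a rotation vector about the tool's x, y, z in degrees, then the finger opening in cm, from 0 to 8.54. A call has exactly 8 rows; each row is the pose to reach, as a shift and turn from the pose measured when the call began, along the tool's axes at that moment; what a row does not reach only later rows make up. A row lasts 1/12 s, in which the tool goes at most 41.7 mm and 7.16 degrees, less where a joint would pass 70% of its speed; a pose out of reach is approached as far as the arm can. A call with a gripper value outside its range is refused whole. The fingers move at their own pace and stop on an object; the grip force is fixed at half the most. Time passes only in rows, so rows that repeat a pose let the fingers close, or fill a call up. It gives the time, the measured TCP pose, the force and the opening at its end, in the units of the state.
- bot.observe(): the state, without advancing time (a new reading comes with each control period).
- bot.camera(name): name is "scene" or "top" or "wrist"; returns the picture (420x560x3 uint8, red, green, blue); there is no depth.
- bot.camera_model(name): a dict with "fx", "fy", "cx", "cy" (pixels), "R" (3x3) and "t" (3): a world point X has camera coordinates R X + t; the wrist camera has in their place "T_tool_cam" (4x4, takes a point from camera to tool coordinates, whose origin is the TCP and whose axes are the tool frame's). Camera axes: x right, y down, z forward; pixel columns grow to the right and rows downward; lengths in m; the calibration is good to about 2 mm. A picture is of the moment at which its call begins: read the wrist's pose just before it. camera_model takes no time and is no camera call.
- bot.hand_in(): hands the job in, once; it reports no verdict.
Trained networks look in the newest picture that a camera, given by its name, has taken for a name from the list of things; names that differ only in an ending like _2 or _b are one class to them, and where a whole thing is asked for, a point or a joint stands for the part that bears it (a point fixed in the world has none). Each returns a list of dicts, best first, with "conf" (0 to 1); they miss things now and then, are a little off and sometimes report something else, mostly with a low value. They report only what shows in the picture. A call takes as long as a camera call.
- bot.search_frame(camera, name): "extent" ([centre column, centre row, width, height] in pixels, round what is visible of it).
- bot.masks_of(camera, name): "pixels" (420x560 bool, what is visible of it) and "extent" ([centre column, centre row, width, height] in pixels, round what is visible of it).
- bot.spot_point(camera, name): "pixel" ([row, column] in pixels: a listed point, or the origin of a listed thing).
The state is a dict: "time_s": time; "qpos": joint angles; "qvel": joint speeds; "joint_torque": joint torques, N m; "position": TCP position; "tool_rot": TCP orientation; "wrist_force": force on the tool from outside, world axes, zero at the start; "wrist_torque": the same for the moment, N m; "grip_width": finger opening in m.
Only numpy, scipy, OpenCV 4.12 (cv2) and the standard library are available. Lean on these libraries where they do the work, as an engineer would, in place of code of your own. Each camera call takes 0.05 s, during which the arm holds its last target.

## Task

Two primed brackets lie in the small free-standing curing box: swing its lid shut, then turn the bar knob of its timer clockwise until the pointed end of the bar points at the little preset tab beside the dial. The knob is stiff and the box is light on slippery feet, so press down on the knob while you turn it and keep the box where it stands. Leave the things around it where they are.

Things in the scene. Friction and masses are not known exactly. Their poses are not given: they have to be found in the camera images.
- curing_box: Grey box 140 (x) by 210 (y) by 80 mm high, 0.55 kg, loose on slippery feet at x +-55, y +-88 mm (friction 0.22). Origin: centre of underside, z up. Left half (+y): open tub with lid. Right half (-y): flat deck at 80 mm with the timer knob, axis upright at x 0, y -48 mm. Turn the knob with little pressure and the whole box twists instead; 15 to 20 N down on the knob holds it.
- box_front_right (a point): Top corner of the box at x -70, y -105, z 80 mm in the box's frame (knob end). Frame as the box's.
- box_front_left (a point): Top corner of the box at x -70, y +105, z 80 mm in the box's frame (lid end). Frame as the box's.
- lid (a joint): Lid angle: 0 shut, 1.57 upright; starts at 1.75 to 2.0, leaning outwards over the box's +y side; stop 2.05. Grows as it opens. Light, softly damped hinge: pushed inwards past upright, it falls shut by itself in about half a second.
- lid_edge (a point): Middle of the lid's free edge. The lid is a black plate 144 mm (box x) by 92 mm, 7 mm thick; hinge line along the box's x at y +106, z 80 mm. Shut, its top lies at 87 mm, from y +106 to +14 mm. The point's y axis points from the free edge to the hinge.
- timer_knob (a joint): Angle of the timer knob on the box: 0 when its pointed end points to the box's +x, growing clockwise seen from above, range 0 to 1.7, at the start 0 to 0.25. Stiff friction, about 0.38 N m; it stays where it is left.
- knob_grip (a point): On the knob's axis, 26 mm above the deck, at grip height; x axis along the bar to its pointed end. Knob: black flange, radius 38 mm, top 16 mm below this point, carrying an upright aluminium bar 14 mm wide, top 12 mm above this point, from 32 mm behind the axis (blunt) to 35 mm before it (pointed). Fingers astride the bar can press their tips on the flange.
- preset_tab (a joint): Angle of the preset tab round the knob's axis, same zero and direction as the knob's; at the start 0.85 to 1.45. Very stiff: it stays put. The knob is set when its angle equals this one.
- tab_mark (a point): Top of the preset tab, a small aluminium block 12 mm long radially, 14 mm wide and 8 mm high on the deck, centred 49 mm from the knob's axis. The point's x axis points radially outwards from the knob's axis.
- spray_can: Bystander: upright can, radius 30, 150 mm tall, behind the box. Origin under its centre.
- filler_jar: Bystander: jar, radius 35, 80 mm tall, behind the knob end. Origin under its centre.
- tape_roll: Bystander: roll of tape lying flat, outer radius 50, 24 mm high, in front of the box. Origin under its centre.
- sanding_block: Bystander: sanding block 65 x 120 x 30 mm, flat on the bench to the right of the box. Origin under its centre.
- mixing_cup: Bystander: plastic cup, radius 40, 90 mm tall, far right. Origin under its centre.

How it is judged:
On the way, in this order (a step that is already met when the one before it is completed fails the run):
1. the lid is shut (value of joint lid below 0.06 rad), for 0.2 s.
2. the knob's pointer points at the preset tab, with the lid still shut (angle between the x axis of knob_grip and the x axis of tab_mark, either way round below 0.15 rad and value of joint lid below 0.06 rad), for 0.3 s.
At the end, for the whole second after the job is handed in: The lid is shut (within 0.06 rad), the knob's pointed end points at the preset tab within 0.15 rad, and box and knob are at rest. The corners of the box have moved less than 25 mm and the bystanders less than 50 mm (all of step 2 and velocity of joint timer_knob between -0.1 and 0.1 rad/s and linear speed of curing_box below 0.02 m/s); the robot touches nothing.
It fails at once if the box twisted or slid: one of its two listed corners more than 25 mm from where it stood (distance of any of box_front_right, box_front_left from where it was at the start of the episode above 0.025 m).
It fails at once if a bystander was moved more than 50 mm (distance of any of spray_can, filler_jar, tape_roll, sanding_block, mixing_cup from where it was at the start of the episode above 0.05 m).
It also fails if it takes over 51 s, if anything falls off the work surface, if the arm or the gripper's body presses on something with over 40 N, if the wrist force passes 120 N, or if a joint passes its speed limit or range.

## Working session

There is one attempt and no reset: what is moved stays moved. The work goes in short steps, Python scripts to look and compute and a tool call to move; the robot and the scene stay as the last step left them, time stands still between calls to the robot, and variables do not carry over. Pictures are saved under pics/ and viewed, and the job is handed in when it is done.

Besides the shell and the picture viewer there is one more tool, called in YAML: its name, and indented under it one key for each argument. jog_arm: Moves the arm, as the interface text tells. Its arguments: {"type":"object","properties":{"steps":{"type":"array","items":{"type":"array"}}},"required":["steps"]}

```bash
mkdir -p pics; ls; python3 - <<'E'
from workcell import bot
import cv2,numpy as np
s=bot.observe();print(s['time_s'],s['position'],np.round(s['tool_rot'],3),s['wrist_force'],s['grip_width'])
for c in ['scene','top']:
    im=bot.camera(c);cv2.imwrite(f'pics/{c}0.png',im[:,:,::-1])
    m=bot.camera_model(c);print(c,{k:np.round(v,3).tolist() for k,v in m.items()})
    for n in ['box_front_right','box_front_left','lid_edge','knob_grip','tab_mark']:
        print(n,[(np.round(d['pixel'],1).tolist(),round(d['conf'],2)) for d in bot.spot_point(c,n)][:2])
print(bot.observe()['time_s'])
E
```

```text
pics
0.0 [0.24305189 0.60218328 0.20985321] [[-0.001 -0.927  0.374]
 [-0.002  0.374  0.927]
 [-1.     0.    -0.002]] [ 0.5253105   0.01565168 -0.05006516] 0.08565039080718423
scene {'fx': 425.448, 'fy': 425.448, 'cx': 273.189, 'cy': 202.687, 'R': [[0.479, 0.878, 0.006], [0.578, -0.31, -0.755], [-0.661, 0.365, -0.656]], 't': [-0.191, -0.292, 1.414]}
box_front_right []
box_front_left [([154.8, 350.1], 0.96)]
lid_edge [([137.8, 382.8], 0.64)]
knob_grip [([169.8, 308.7], 0.66)]
tab_mark [([187.9, 292.2], 0.54)]
top {'fx': 515.999, 'fy': 515.999, 'cx': 268.841, 'cy': 214.54, 'R': [[-0.011, -1.0, 0.002], [-0.998, 0.01, -0.066], [0.066, -0.003, -0.998]], 't': [-0.097, 0.566, 0.984]}
box_front_right [([129.2, 388.3], 0.69), ([278.1, 221.5], 0.59)]
box_front_left [([255.6, 113.5], 0.63), ([172.8, 251.0], 0.26)]
lid_edge [([207.3, 78.0], 0.69)]
knob_grip [([235.0, 196.7], 0.67), ([224.7, 224.5], 0.48)]
tab_mark [([222.5, 224.2], 0.44)]
0.6
```

View pics/scene0.png

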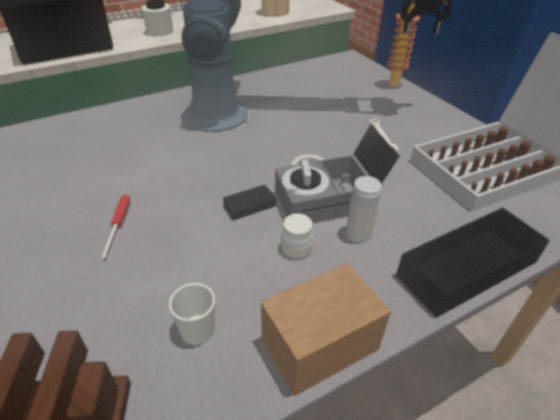

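View pics/top0.png

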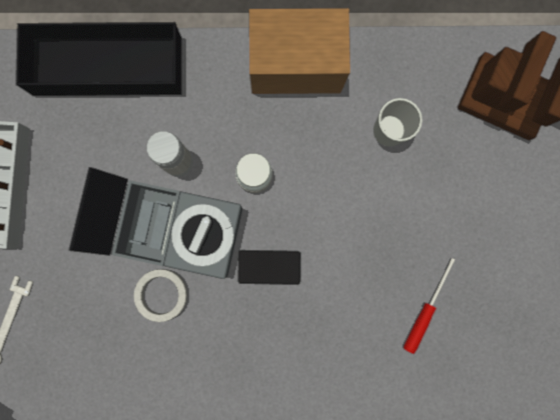

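```bash
python3 - <<'E'
import cv2,numpy as np
a=cv2.imread('pics/top0.png')[155:295,60:260]
b=cv2.imread('pics/scene0.png')[110:230,260:410]
cv2.imwrite('pics/topz.png',cv2.resize(a,(800,560),interpolation=cv2.INTER_CUBIC))
cv2.imwrite('pics/scz.png',cv2.resize(b,(750,600),interpolation=cv2.INTER_CUBIC))
E
```

```text
(no output)
```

View pics/topz.png

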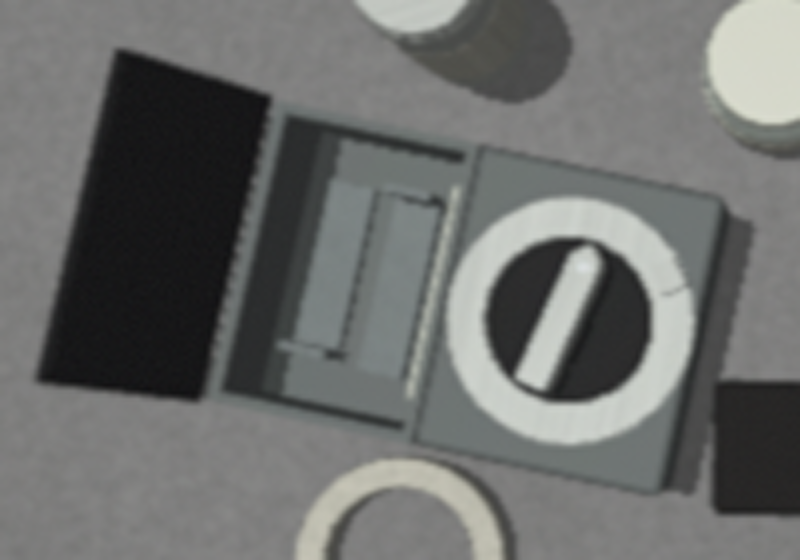

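View pics/scz.png

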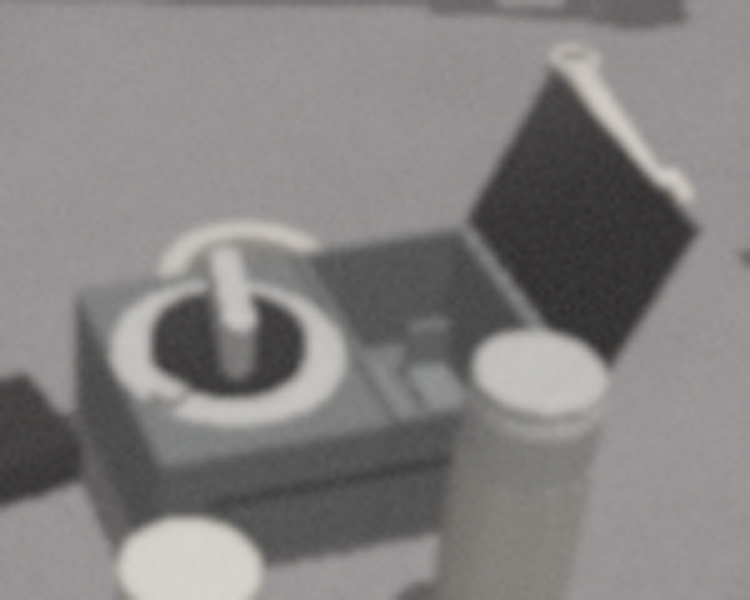

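```bash
cat > h.py <<'E'
import numpy as np,cv2
from scipy.optimize import least_squares
from workcell import bot
def proj(m,X):
    c=np.asarray(X)@np.array(m['R']).T+m['t'];return np.c_[m['cx']+m['fx']*c[:,0]/c[:,2],m['cy']+m['fy']*c[:,1]/c[:,2]]
def wmodel(s):
    m=bot.camera_model('wrist');T=np.eye(4);T[:3,:3]=s['tool_rot'];T[:3,3]=s['position']
    W=np.linalg.inv(T@np.array(m['T_tool_cam']));m['R']=W[:3,:3];m['t']=W[:3,3];return m
def b2w(p,P):
    P=np.asarray(P,float);c,s=np.cos(p[2]),np.sin(p[2]);return np.c_[p[0]+c*P[:,0]-s*P[:,1],p[1]+s*P[:,0]+c*P[:,1],P[:,2]]
def ray(m,uv,z):
    d=np.array(m['R']).T@np.array([(uv[0]-m['cx'])/m['fx'],(uv[1]-m['cy'])/m['fy'],1.]);o=-np.array(m['R']).T@np.array(m['t'])
    return o+d*(z-o[2])/d[2]
E
python3 - <<'E'
from h import *
m=bot.camera_model('top')
uv=np.array([[722,198],[660,493],[205,397],[275,97]])/4+[60,155]
K=np.array([568,320])/4+[60,155]; tip=np.array([588,256])/4+[60,155]; bl=np.array([533,388])/4+[60,155]; tab=np.array([672,282])/4+[60,155]
P=np.array([[70,-105,80],[-70,-105,80],[-70,105,80],[70,105,80]])/1e3
kf=[[0,-.048,.09]]
r=least_squares(lambda p:np.r_[(proj(m,b2w(p,P))-uv).ravel(),(proj(m,b2w(p,kf))-K).ravel()],[.5,.1,-.2])
p=r.x;print('pose',p,'res',r.fun.round(1))
ax=b2w(p,[[0,-.048,.106]])[0];print('knob',ax)
def ang(v):return -(np.arctan2(v[1],v[0])-p[2])
t=ray(m,tip,.118);b=ray(m,bl,.118);print('knob ang',ang(t-b),'len',np.linalg.norm(t-b),'tipaxis',np.linalg.norm((t-ax)[:2]))
q=ray(m,tab,.088);print('tab',ang(q-ax),np.linalg.norm((q-ax)[:2]))
# lid: far edge corners zoom
e=np.array([[118,48],[38,380]])/4+[60,155]
for L in np.arange(1.7,2.06,.05):
    E=[[x,.106+.092*-np.cos(L),.08+.092*np.sin(L)] for x in(.072,-.072)]
    print(round(L,2),(proj(m,b2w(p,E))-e).round(1).tolist(),b2w(p,[[0,*E[0][1:]]])[0].round(3))
np.save('pose.npy',p)
for n in ['spray_can','filler_jar','tape_roll','sanding_block']:
    d=bot.spot_point('top',n); 
    if d: print(n,ray(m,d[0]['pixel'][::-1],0).round(3),d[0]['conf'])
print(bot.observe()['time_s'])
E
```

```text
pose [ 0.53613642  0.06514477 -0.22340115] res [ 0.6 -0.8 -0.5  0.8  0.1  0.3  0.3  0.3 -0.5 -0.6]
knob [0.52550214 0.01833759 0.106     ]
knob ang 0.1746462096379849 len 0.06214369998875969 tipaxis 0.029235660495288373
tab 1.0293327484925068 0.050092848464782215
1.7 [[17.4, 2.4], [17.1, 4.7]] [0.562 0.18  0.171]
1.75 [[14.9, 1.9], [14.5, 4.1]] [0.563 0.185 0.171]
1.8 [[12.4, 1.4], [12.1, 3.5]] [0.564 0.189 0.17 ]
1.85 [[10.1, 0.9], [9.7, 2.9]] [0.565 0.193 0.168]
1.9 [[7.8, 0.5], [7.4, 2.4]] [0.566 0.198 0.167]
1.95 [[5.6, 0.1], [5.2, 1.8]] [0.567 0.202 0.165]
2.0 [[3.5, -0.3], [3.1, 1.2]] [0.568 0.206 0.164]
2.05 [[1.5, -0.6], [1.2, 0.7]] [0.569 0.21  0.162]
spray_can [0.673 0.073 0.   ] 0.91
filler_jar [ 0.651 -0.072  0.   ] 0.8
tape_roll [0.414 0.104 0.   ] 0.88
sanding_block [ 0.468 -0.102  0.   ] 0.79
0.8
```

jog_arm:
  steps:
    - [[0, -3, -2.6], [0, 0, 0], 0]
    - [[0, -6, -5.2], [0, 0, 0], 0]
    - [[0, -9, -7.8], [0, 0, 0], 0]
    - [[0, -12, -10.5], [0, 0, 0], 0]
    - [[0, -15, -13], [0, 0, 0], 0]
    - [[0, -18, -15.8], [0, 0, 0], 0]
    - [[0, -21, -18.5], [0, 0, 0], 0]
    - [[0, -22.9, -20.1], [0, 0, 0], 0]

```text
time_s: 1.47
position: [0.3815, 0.3278, 0.2112]
tool_rot: [[0.001, -0.927, 0.376], [-0.0, 0.376, 0.927], [-1.0, -0.001, -0.0]]
wrist_force: [-0.2, 0.0, 0.6]
grip_width: -0.0004
```

jog_arm:
  steps:
    - [[0, -3, 0], [0, 0, 0], 0]
    - [[0.5, -6.5, 0], [0, 0, 0], 0]
    - [[1, -10, 0], [0, 0, 0], 0]
    - [[2, -13.5, 0.1], [0, 0, 0], 0]
    - [[3, -17, 0.1], [0, 0, 0], 0]
    - [[4, -20, 0.2], [0, 0, 0], 0]
    - [[5.2, -21.2, 0.2], [0, 0, 0], 0]
    - [[5.6, -21.2, 0.2], [0, 0, 0], 0]

```text
time_s: 2.13
position: [0.5801, 0.2481, 0.1534]
tool_rot: [[-0.001, -0.925, 0.379], [-0.001, 0.379, 0.925], [-1.0, 0.001, -0.002]]
wrist_force: [-0.5, -0.6, -0.8]
grip_width: -0.0001
```

```bash
python3 - <<'E'
from h import *
for c in ['scene','top']:
    im=bot.camera(c)[:,:,::-1]
    z=im[90:240,250:450] if c=='scene' else im[120:270,50:250]
    cv2.imwrite(f'pics/{c}1.png',cv2.resize(z,(800,600),interpolation=cv2.INTER_CUBIC))
E
```

```text
(no output)
```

View pics/scene1.png

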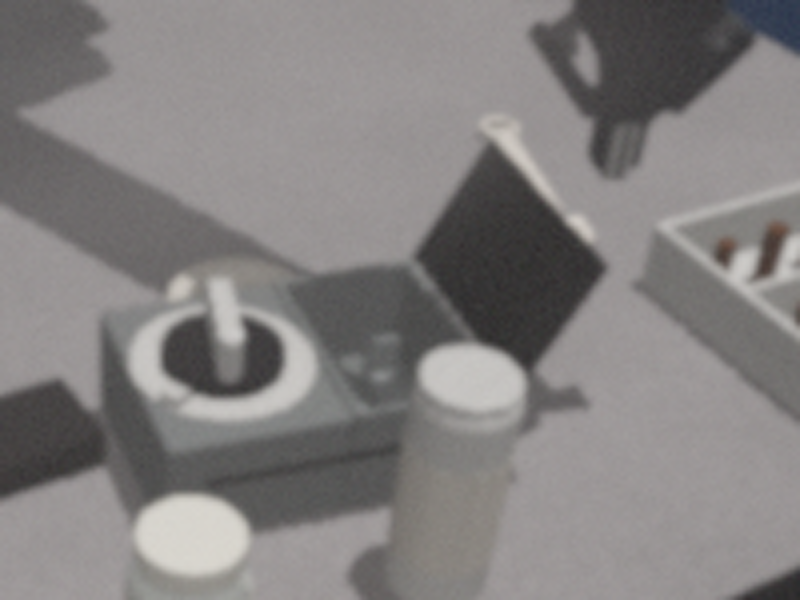

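View pics/top1.png

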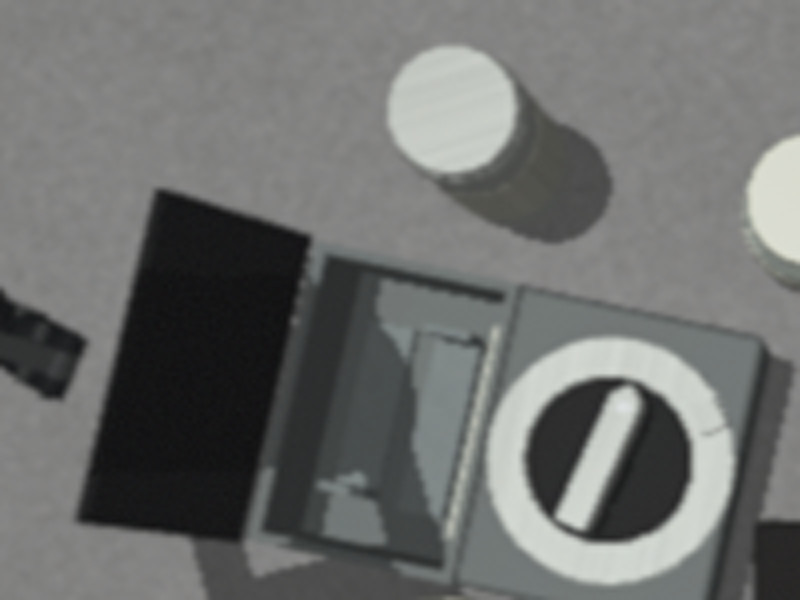

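jog_arm:
  steps:
    - [[0, -0.2, -1], [0, 0, 0], 0]
    - [[0, -0.3, -2], [0, 0, 0], 0]
    - [[0, -0.4, -2.7], [0, 0, 0], 0]
    - [[0, -0.5, -3.4], [0, 0, 0], 0]
    - [[0, -0.7, -4.1], [0, 0, 0], 0]
    - [[0, -0.8, -4.8], [0, 0, 0], 0]
    - [[0, -0.9, -5.5], [0, 0, 0], 0]
    - [[0, -1, -6.2], [0, 0, 0], 0]

```text
time_s: 2.9
position: [0.5635, 0.1877, 0.1542]
tool_rot: [[-0.002, -0.926, 0.377], [-0.001, 0.377, 0.926], [-1.0, 0.002, -0.002]]
wrist_force: [-0.6, -0.2, 0.9]
grip_width: -0.0003
```

jog_arm:
  steps:
    - [[0, -0.1, -0.6], [0, 0, 0], 0]
    - [[0, -0.2, -1.2], [0, 0, 0], 0]
    - [[0, -0.3, -1.8], [0, 0, 0], 0]
    - [[0, -0.4, -2.4], [0, 0, 0], 0]
    - [[0, -0.5, -3.0], [0, 0, 0], 0]
    - [[0, -0.6, -3.6], [0, 0, 0], 0]
    - [[-0.5, -0.6, -3.6], [0, 0, 0], 0]
    - [[-2, -0.6, -3.6], [0, 0, 0], 0]

```text
time_s: 3.57
position: [0.5538, 0.1517, 0.1723]
tool_rot: [[-0.007, -0.926, 0.377], [-0.001, 0.377, 0.926], [-1.0, 0.006, -0.004]]
wrist_force: [0.8, 0.2, -0.6]
grip_width: 0.0
```

```bash
python3 - <<'E'
from h import *
for c in ['scene','top']:
    im=bot.camera(c)[:,:,::-1]
    z=im[90:240,250:450] if c=='scene' else im[155:305,60:260]
    cv2.imwrite(f'pics/{c}2.png',cv2.resize(z,(800,600),interpolation=cv2.INTER_CUBIC))
E
```

```text
(no output)
```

View pics/scene2.png

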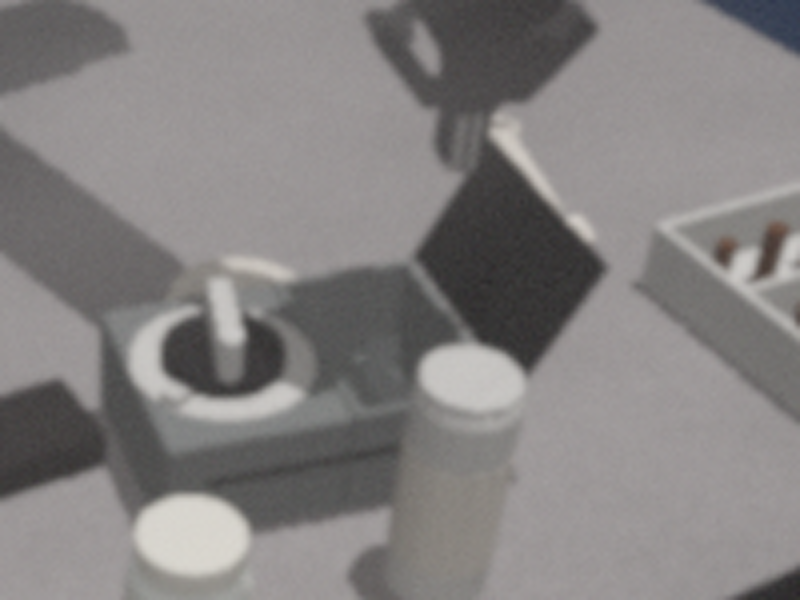

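View pics/top2.png

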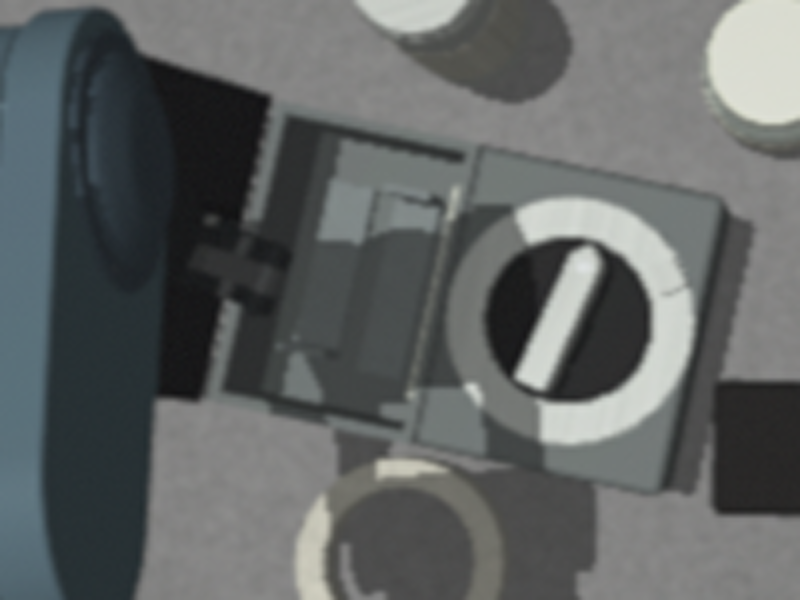

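```bash
python3 - <<'E'
from h import *
p=np.load('pose.npy');s=bot.observe();tip=s['position']+.017*s['tool_rot'][:,0]
print(tip)
for c,o in [('scene',(250,90)),('top',(60,155))]:
    m=bot.camera_model(c)
    print(c,'tip',((proj(m,[tip])-o)*4).round())
    P=np.array([[70,-105,80],[-70,-105,80],[-70,105,80],[70,105,80]])/1e3
    print('corners',((proj(m,b2w(p,P))-o)*4).round().tolist())
    for L in (1.75,1.85,2.0): print(L,((proj(m,b2w(p,[[x,.106-.092*np.cos(L),.08+.092*np.sin(L)] for x in(.072,-.072)]))-o)*4).round().tolist())
E
```

```text
[0.55725543 0.15224    0.15996507]
scene tip [[452. 215.]]
corners [[166.0, 450.0], [98.0, 308.0], [409.0, 257.0], [506.0, 388.0]]
1.75 [[563.0, 258.0], [453.0, 129.0]]
1.85 [[577.0, 259.0], [465.0, 131.0]]
2.0 [[596.0, 262.0], [483.0, 134.0]]
top tip [[223. 240.]]
corners [[724.0, 195.0], [658.0, 496.0], [206.0, 398.0], [276.0, 98.0]]
1.75 [[178.0, 55.0], [96.0, 396.0]]
1.85 [[158.0, 52.0], [77.0, 392.0]]
2.0 [[132.0, 47.0], [50.0, 385.0]]
```

```bash
python3 - <<'E'
from h import *
ms,mt=bot.camera_model('scene'),bot.camera_model('top')
for a,b,t in [((365,132.5),(131,221),(.5572,.1522,.160)),((403.7,133.7),(69,211),(.580,.248,.1364))]:
    r=least_squares(lambda X:np.r_[proj(ms,[X])[0]-a,proj(mt,[X])[0]-b],t);print(r.x,r.fun.round(1),t,proj(ms,[t]),proj(mt,[t]))
s=bot.observe();print(s['time_s'],s['position'],s['qpos'],s['qvel'])
im=bot.camera('wrist')[:,:,::-1];cv2.imwrite('pics/w2.png',im)
im=bot.camera('scene')[:,:,::-1];cv2.imwrite('pics/s2b.png',im)
E
```

```text
[0.5516309  0.12843888 0.19011525] [-10.    1.6  -6.   -3.8] (0.5572, 0.1522, 0.16) [[362.94132238 143.71559115]] [[115.75269622 215.11666842]]
[0.57045932 0.23669774 0.16484178] [-8.7  1.8 -5.  -3.5] (0.58, 0.248, 0.1364) [[398.98935982 146.27284857]] [[ 64.01579167 203.32544676]]
3.6667 [0.55720674 0.15224648 0.176965  ] [ 7.08137684e-02  1.08810348e-01  1.77734564e+00 -6.13793568e-04
  1.25260683e+00 -1.11340065e+00] [ 0.00554013  0.01681395  0.0213214   0.00047542 -0.0252732  -0.00077327]
```

View pics/w2.png

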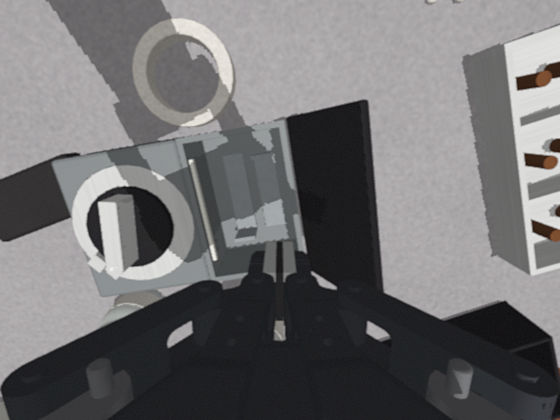

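View pics/s2b.png

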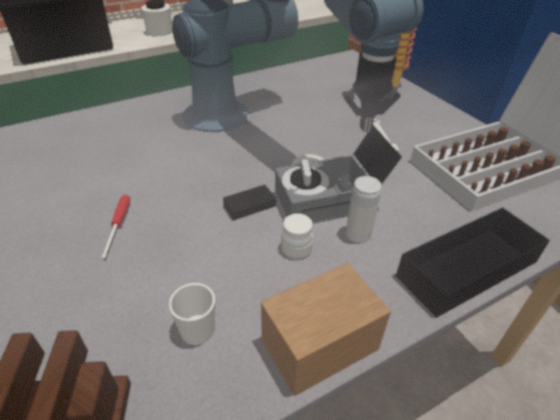

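```bash
python3 - <<'E'
from h import *
p0=np.load('pose.npy');s=bot.observe();m=wmodel(s)
P=np.array([[-70,-105,80],[70,-105,80],[-70,105,80]])/1e3
uv=np.array([[53,160],[102,296],[288,119.]])
print('pred',proj(m,b2w(p0,P)).round(),'tip',proj(m,[s['position']+.017*s['tool_rot'][:,0]]))
for fixz in (1,0):
    f=lambda q:(proj(m,b2w(q[:3],P)+[0,0,0 if fixz else q[3]])-uv).ravel()
    r=least_squares(f,np.r_[p0,0.]);print(r.x,r.fun.round(1))
ms=bot.camera_model('scene')
Ps=np.array([[70,-105,80],[-70,-105,80],[-70,105,80]])/1e3
us=np.array([[166,462],[100,320],[412,262.]])/4+[250,90]
f=lambda q:(proj(ms,b2w(q[:3],Ps))-us).ravel()
r=least_squares(f,p0);print('scene',r.x,r.fun.round(1))
print('T',bot.camera_model('wrist')['T_tool_cam'])
print('base',proj(ms,[[0,0,0]]))
E
```

```text
pred [[ 46. 163.]
 [ 98. 302.]
 [283. 122.]] tip [[278.3508165  233.90381725]]
[ 0.53529792  0.07097726 -0.22675668  0.        ] [-1.8 -1.4 -0.2  3.1  1.8 -0.6]
[ 0.53510132  0.06896362 -0.2271138  -0.00456521] [ 0.  -1.3  0.6  1.  -0.6  0.3]
scene [ 0.54468836  0.06107674 -0.21969597] [ 0.5 -0.1 -0.4 -0.6 -0.2  0.8]
T [[ 1.44447463e-04 -2.60507936e-01  9.65471695e-01 -1.62545902e-01]
 [-8.12089266e-04 -9.65471417e-01 -2.60507740e-01  6.61861576e-02]
 [ 9.99999660e-01 -7.46419518e-04 -3.51015596e-04  5.72439735e-04]
 [ 0.00000000e+00  0.00000000e+00  0.00000000e+00  1.00000000e+00]]
base [[215.66812412 114.70419966]]
```

```bash
python3 - <<'E'
from h import *
s=bot.observe();m=wmodel(s);ms=bot.camera_model('scene')
for o in (.017,.01,.0,-.01,-.02): 
    X=s['position']+o*s['tool_rot'][:,0];print(o,proj(m,[X]).round(1),((proj(ms,[X])-[250,90])*4).round(),proj(bot.camera_model('top'),[X]).round(1))
w=cv2.imread('pics/w2.png')[200:320,200:360];cv2.imwrite('pics/w2z.png',cv2.resize(w,(800,600),interpolation=cv2.INTER_CUBIC))
E
```

```text
0.017 [[278.4 233.9]] [[450. 217.]] [[116.1 216. ]]
0.01 [[278.3 237.8]] [[452. 207.]] [[114.9 215.7]]
0.0 [[278.3 243.8]] [[454. 192.]] [[113.  215.3]]
-0.01 [[278.2 250.6]] [[457. 177.]] [[111.2 214.9]]
-0.02 [[278.2 258.2]] [[459. 162.]] [[109.3 214.5]]
```

View pics/w2z.png

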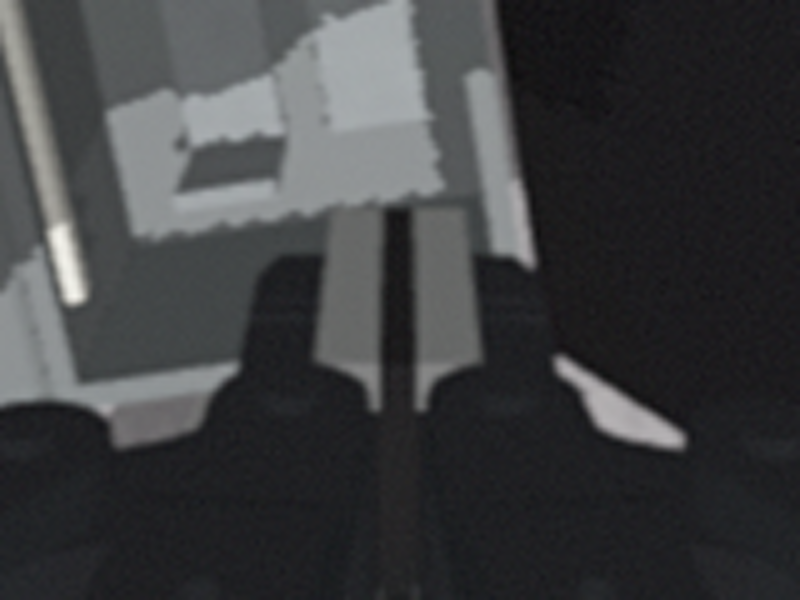

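jog_arm:
  steps:
    - [[-3, 0, 0], [0, 0, 0], 0]
    - [[-5, 0.2, 1], [0, 0, 0], 0]
    - [[-5, 0.7, 4], [0, 0, 0], 0]
    - [[-5, 1.3, 7.5], [0, 0, 0], 0]
    - [[-5, 1.9, 11], [0, 0, 0], 0]
    - [[-3, 2, 12], [0, 0, 0], 0]
    - [[1, 2, 12], [0, 0, 0], 0]
    - [[4.5, 2, 12], [0, 0, 0], 0]

```text
time_s: 4.43
position: [0.5827, 0.2723, 0.1284]
tool_rot: [[0.001, -0.927, 0.375], [-0.0, 0.375, 0.927], [-1.0, -0.001, 0.0]]
wrist_force: [0.1, -0.5, -0.3]
grip_width: 0.0004
```

```bash
python3 - <<'E'
from h import *
s=bot.observe();print(s['time_s'],s['position'],s['wrist_force'])
im=bot.camera('scene')[:,:,::-1]
cv2.imwrite('pics/s3.png',cv2.resize(im[90:190,300:430],(780,600),interpolation=cv2.INTER_CUBIC))
E
```

```text
4.4333 [0.58272278 0.27232332 0.12841617] [ 0.08439965 -0.47763912 -0.2536361 ]
```

View pics/s3.png

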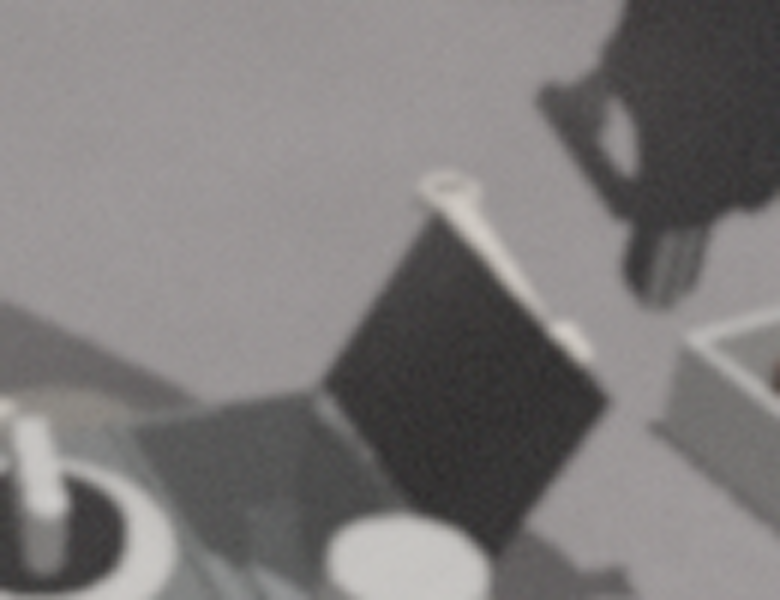

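```bash
python3 - <<'E'
from h import *
s=bot.observe();ms=bot.camera_model('scene');mt=bot.camera_model('top')
for o in (.017,0,-.02): 
    X=s['position']+o*s['tool_rot'][:,0];print(o,((proj(ms,[X])-[300,90])*6).round(),proj(mt,[X]).round(1))
im=bot.camera('top')[:,:,::-1]
cv2.imwrite('pics/t3.png',cv2.resize(im[150:270,30:190],(800,600),interpolation=cv2.INTER_CUBIC))
for n in ['box_front_left','lid_edge','knob_grip','tab_mark']:
    print(n,bot.spot_point('scene',n)[:1])
E
```

```text
0.017 [[613. 390.]] [[ 59.2 207. ]]
0 [[622. 356.]] [[ 55.3 206.1]]
-0.02 [[633. 315.]] [[ 50.4 204.9]]
box_front_left [{'pixel': [156.1, 349.5], 'conf': 0.79}]
lid_edge [{'pixel': [139.6, 387.1], 'conf': 0.75}]
knob_grip [{'pixel': [173.1, 306.3], 'conf': 0.7}]
tab_mark [{'pixel': [140.4, 385.6], 'conf': 0.72}]
```

View pics/t3.png

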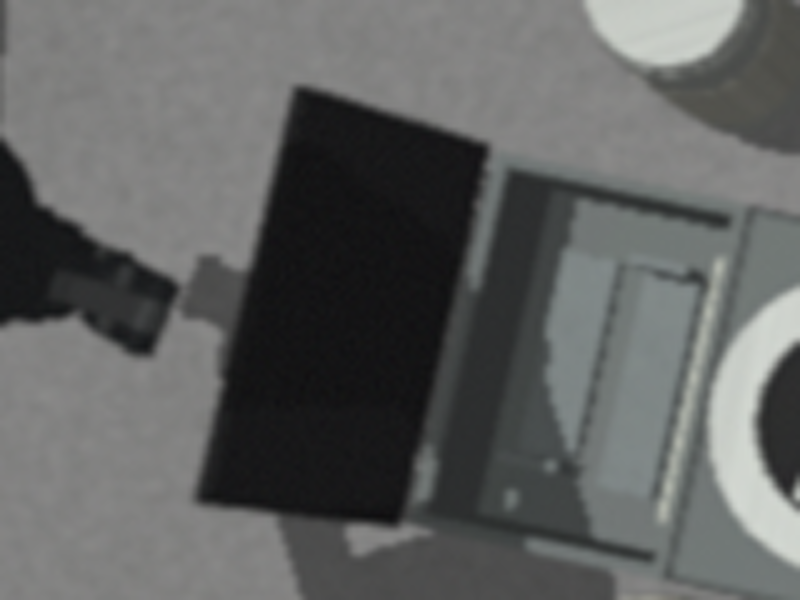

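jog_arm:
  steps:
    - [[1.3, 0, -0.5], [0, 0, 0], 0]
    - [[1.3, -0.3, -1.8], [0, 0, 0], 0]
    - [[1.3, -0.5, -3], [0, 0, 0], 0]
    - [[1.3, -0.7, -4], [0, 0, 0], 0]
    - [[1.3, -0.8, -5], [0, 0, 0], 0]
    - [[1.3, -1, -6], [0, 0, 0], 0]
    - [[1.3, -1.1, -7], [0, 0, 0], 0]
    - [[1.3, -1.3, -8], [0, 0, 0], 0]

```text
time_s: 5.4
position: [0.566, 0.1912, 0.1197]
tool_rot: [[0.004, -0.926, 0.377], [0.001, 0.377, 0.926], [-1.0, -0.003, 0.002]]
wrist_force: [-0.5, 0.9, 0.2]
grip_width: -0.0004
```

```bash
python3 - <<'E'
from h import *
s=bot.observe();print(s['time_s'],s['position'],s['wrist_force'])
im=bot.camera('scene')[:,:,::-1]
cv2.imwrite('pics/s4.png',cv2.resize(im[90:190,300:430],(780,600),interpolation=cv2.INTER_CUBIC))
E
```

```text
5.4 [0.56599406 0.1911987  0.11970951] [-0.48866841  0.9299213   0.21785596]
```

View pics/s4.png

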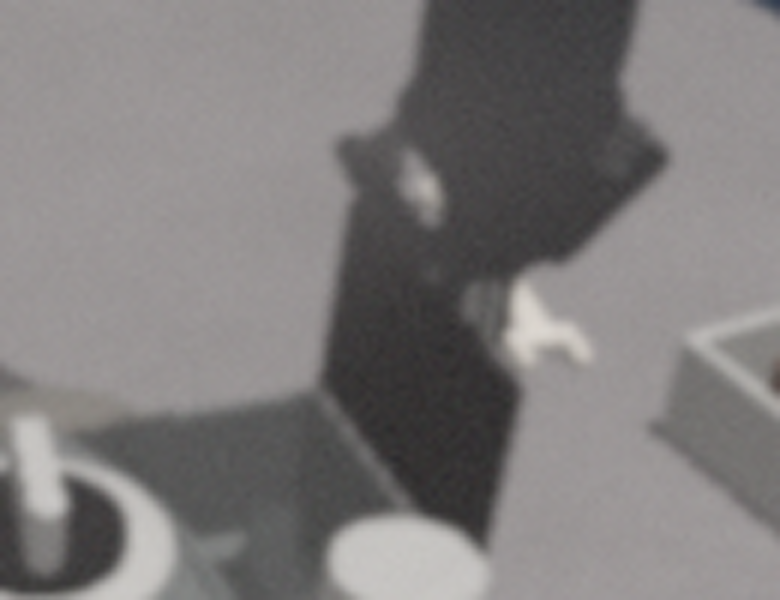

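jog_arm:
  steps:
    - [[0, -0.1, -0.6], [0, 0, 0], 0]
    - [[0, -0.2, -1.2], [0, 0, 0], 0]
    - [[0, -0.3, -1.8], [0, 0, 0], 0]
    - [[0, -0.4, -2.4], [0, 0, 0], 0]
    - [[0, -0.5, -3.0], [0, 0, 0], 0]
    - [[0, -0.5, -3.0], [0, 0, 0], 0]
    - [[0, -0.5, -3.0], [0, 0, 0], 0]
    - [[0, -0.5, -3], [0, 0, 0], 0]

```text
time_s: 6.12
position: [0.5591, 0.1602, 0.1194]
tool_rot: [[0.003, -0.926, 0.378], [-0.001, 0.378, 0.926], [-1.0, -0.003, 0.001]]
wrist_force: [-0.1, -0.5, 0.3]
grip_width: -0.0001
```

```bash
python3 - <<'E'
from h import *
s=bot.observe();print(s['time_s'],s['position'],s['wrist_force'])
im=bot.camera('scene')[:,:,::-1]
cv2.imwrite('pics/s5.png',cv2.resize(im[90:210,250:410],(800,600),interpolation=cv2.INTER_CUBIC))
E
```

```text
6.1167 [0.55909488 0.16017296 0.11944969] [-0.09226965 -0.46522244  0.31052838]
```

View pics/s5.png

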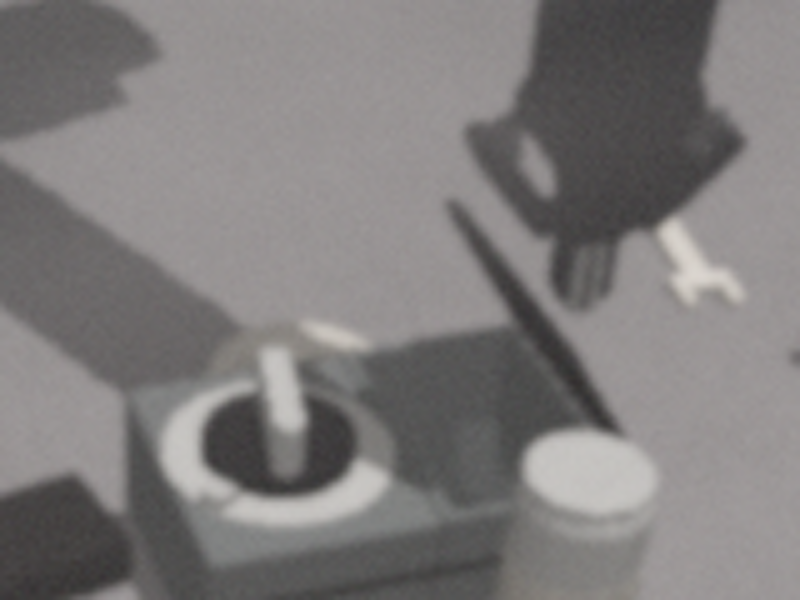

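jog_arm:
  steps:
    - [[-3, 0, 0], [0, 0, 0], 0]
    - [[-6, 0, 0], [0, 0, 0], 2]
    - [[-10, 0, 0], [0, 0, 0], 4]
    - [[-13, 0, 0], [0, 0, 0], 6]
    - [[-16, 0, -2], [0, 0, 0], 6]
    - [[-16, 0, -5], [0, 0, 0], 6]
    - [[-16, 0, -8], [0, 0, 0], 6]
    - [[-16, -1.5, -10], [0, 0, 0], 6]

```text
time_s: 6.83
position: [0.5333, 0.0617, 0.2805]
tool_rot: [[0.004, -0.926, 0.376], [-0.001, 0.376, 0.926], [-1.0, -0.004, 0.001]]
wrist_force: [0.8, -1.6, 0.4]
grip_width: 0.0599
```

```bash
python3 - <<'E'
from h import *
s=bot.observe();print(s['time_s'],s['position'],s['wrist_force'],s['grip_width']);m=wmodel(s)
p=np.load('pose.npy')
for o in(.017,.0,-.012): 
  print(o,[proj(m,[s['position']+s['tool_rot']@[o,y,.03]]).round() for y in(-.011,.011)])
for c in ['wrist','scene']:
    im=bot.camera(c)[:,:,::-1]; cv2.imwrite(f'pics/{c}6.png',im)
E
```

```text
6.8333 [0.53328301 0.06165162 0.28045281] [ 0.820454   -1.57726111  0.40426747] 0.059926219699222696
0.017 [array([[324., 250.]]), array([[325., 218.]])]
0.0 [array([[328., 261.]]), array([[330., 226.]])]
-0.012 [array([[331., 270.]]), array([[333., 233.]])]
```

View pics/wrist6.png

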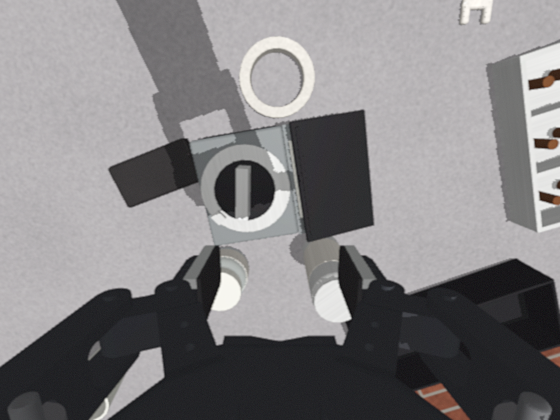

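View pics/scene6.png

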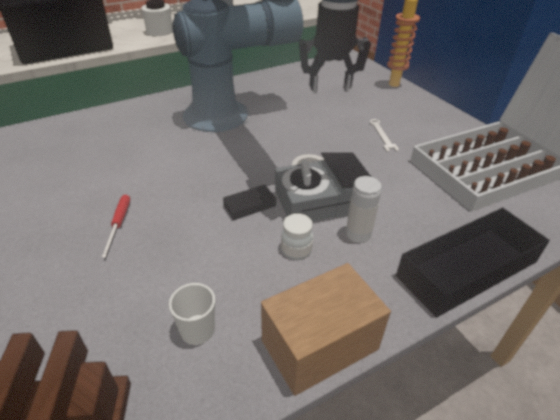

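```bash
python3 - <<'E'
from h import *
m=bot.camera_model('wrist');T=np.array(m['T_tool_cam'])
print(m['fx'],m['cx'],m['cy'])
im=cv2.imread('pics/wrist6.png');cv2.imwrite('pics/w6z.png',cv2.resize(im[230:330,170:390],(800,364),interpolation=cv2.INTER_CUBIC))
im=cv2.imread('pics/wrist6.png');cv2.imwrite('pics/w6k.png',cv2.resize(im[110:250,180:385],(800,546),interpolation=cv2.INTER_CUBIC))
for (u,v,z) in [(340,246,.03),(353,300,.03)]:
    d=T[:3,:3]@[(u-m['cx'])/m['fx'],(v-m['cy'])/m['fy'],1];o=T[:3,3];print(o+d*(z-o[2])/d[2])
E
```

```text
293.36784766730403 279.1093013008826 207.5389525583329
[-0.03020274  0.01116227  0.03      ]
[-5.90845207e-02  1.89617540e-05  3.00000000e-02]
```

View pics/w6z.png

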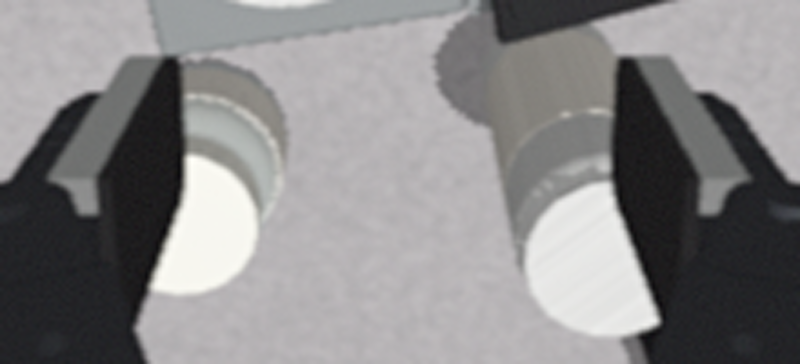

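View pics/w6k.png

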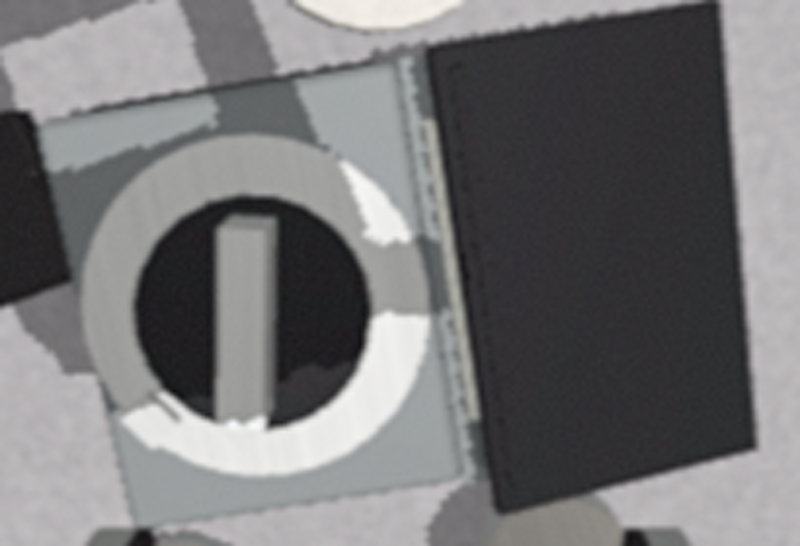

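```bash
python3 - <<'E'
from h import *
s=bot.observe();m=wmodel(s);p0=np.load('pose.npy')
f4=lambda a:np.array(a,float)/3.9+[180,110]
P=np.array([[-70,-105,80],[70,-105,80],[-72,106,87],[72,106,87]])/1e3
uv=f4([[40,122],[135,522],[720,3],[755,447]])
r=least_squares(lambda q:(proj(m,b2w(q[:3],P)+[0,0,q[3]])-uv).ravel(),np.r_[p0,0]);print(r.x,r.fun.round(1))
r=least_squares(lambda q:(proj(m,b2w(q[:3],P))-uv).ravel(),p0);p=r.x;print(p,r.fun.round(1))
ax=b2w(p,[[0,-.048,.09]])[0];c=ray(m,f4([252,311]),.09);print('axis from box',ax,'from disc',c)
t=ray(m,f4([150,420]),.088);a=lambda v:-(np.arctan2(v[1],v[0])-p[2])
print('tab',a(t-ax),a(t-c),np.linalg.norm((t-ax)[:2]),np.linalg.norm((t-c)[:2]))
b1=ray(m,f4([246,218]),.118);b2=ray(m,f4([240,420]),.118);print('bar',a(b2-b1),np.linalg.norm(b2-b1),'jaw yaw',np.arctan2(s['tool_rot'][1,2],s['tool_rot'][0,2]),'bar world',np.arctan2(*(b2-b1)[1::-1]))
for n in ['knob_grip','tab_mark']:
    d=bot.spot_point('wrist',n)[:2];print(n,d,[ray(m,x['pixel'][::-1],.106 if n[0]=='k' else .088).round(4) for x in d])
d=bot.spot_point('wrist','lid_edge');print(d)
print(s['tool_rot'].round(4))
E
```

```text
[ 0.53914262  0.06549678 -0.2354263  -0.00715564] [ 0.6 -1.   0.5  1.2 -0.5 -0.6 -0.6  0.5]
[ 0.5382411   0.06562029 -0.23533084] [-1.4 -1.5 -0.8  2.7  1.1 -1.8  1.   1.7]
axis from box [0.52704919 0.01894331 0.09      ] from disc [0.52572345 0.01856133 0.09      ]
tab 0.9401741357696841 0.9128202167156828 0.049935744036420066 0.05011248651302929
bar 0.21831626238479265 0.05989768821375461 jaw yaw 1.180154122133421 bar world -0.45364710051412027
knob_grip [{'pixel': [196.3, 241.6], 'conf': 0.88}] [array([0.5292, 0.0151, 0.106 ])]
tab_mark [{'pixel': [219.3, 218.7], 'conf': 0.52}] [array([ 0.5483, -0.0278,  0.088 ])]
[{'pixel': [183.2, 298.0], 'conf': 0.88}]
[[ 4.200e-03 -9.247e-01  3.808e-01]
 [-1.300e-03  3.808e-01  9.247e-01]
 [-1.000e+00 -4.400e-03  4.000e-04]]
```

jog_arm:
  steps:
    - [[0, -0.5, -1], [1, 0, 0], 4]
    - [[1, -1, -2.5], [2, 0, 0], 4]
    - [[3, -1, -4.3], [2, 0, 0], 4]
    - [[5, -1, -4.3], [2, 0, 0], 4]
    - [[7, -1, -4.3], [2, 0, 0], 4]
    - [[9, -1, -4.3], [2, 0, 0], 4]
    - [[11, -1, -4.3], [2, 0, 0], 4]
    - [[12, -1, -4.3], [2, 0, 0], 4]

```text
time_s: 7.75
position: [0.5267, 0.0195, 0.1565]
tool_rot: [[-0.001, -0.912, 0.409], [0.0, 0.409, 0.912], [-1.0, 0.001, -0.0]]
wrist_force: [-0.6, 0.0, 0.1]
grip_width: 0.0401
```

```bash
python3 - <<'E'
from h import *
s=bot.observe();print(s['time_s'],s['position'],s['wrist_force'],s['grip_width'],s['tool_rot'].round(3).tolist());m=wmodel(s)
print('axis top proj',proj(m,[[.526,.0185,.118],[.526,.0185,.09]]))
im=bot.camera('wrist')[:,:,::-1]; cv2.imwrite('pics/wrist7.png',im)
im=bot.camera('scene')[:,:,::-1]; cv2.imwrite('pics/s7.png',cv2.resize(im[90:210,250:410],(800,600),interpolation=cv2.INTER_CUBIC))
E
```

```text
7.75 [0.52670055 0.01947703 0.15651392] [-0.64844524  0.00449754  0.14251966] 0.04007952383232071 [[-0.001, -0.912, 0.409], [0.0, 0.409, 0.912], [-1.0, 0.001, -0.0]]
axis top proj [[276.81241256 223.30671165]
 [277.07950541 212.58151286]]
```

View pics/wrist7.png

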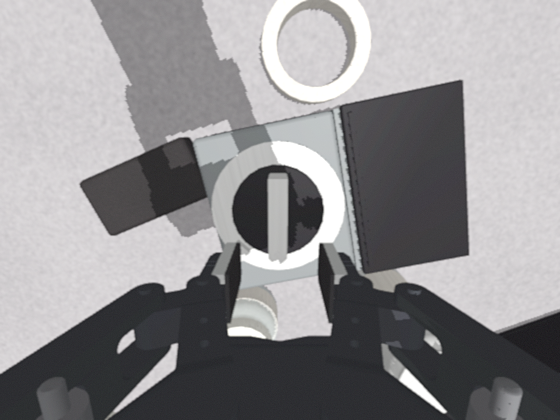

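View pics/s7.png

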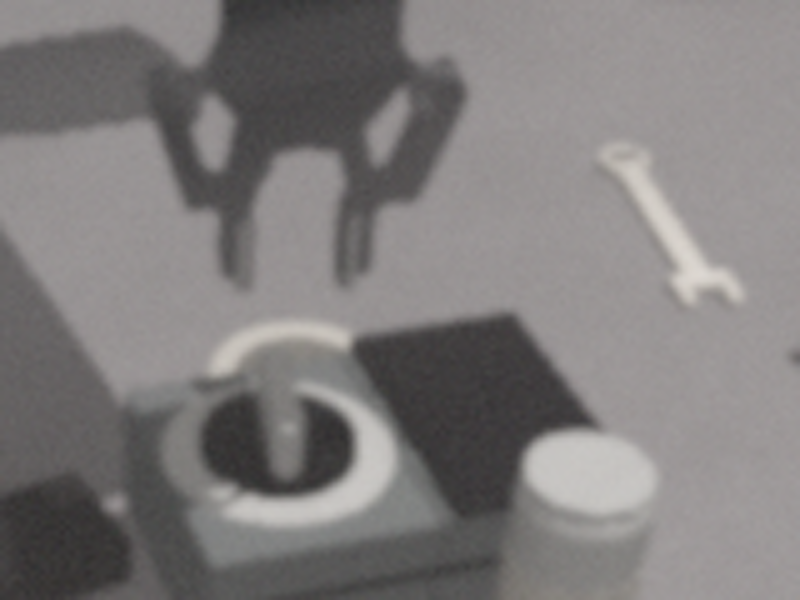

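jog_arm:
  steps:
    - [[1, 0.1, 0], [0, 0, 0], 4]
    - [[2, 0.1, 0], [0, 0, 0], 4]
    - [[3, 0.1, 0], [0, 0, 0], 4]
    - [[4, 0.1, 0], [0, 0, 0], 4]
    - [[5, 0.1, 0], [0, 0, 0], 4]
    - [[6, 0.1, 0], [0, 0, 0], 4]
    - [[7, 0.1, 0], [0, 0, 0], 4]
    - [[7, 0.1, 0], [0, 0, 0], 4]

```text
time_s: 8.52
position: [0.524, 0.0202, 0.0845]
tool_rot: [[-0.006, -0.912, 0.409], [0.001, 0.409, 0.912], [-1.0, 0.006, -0.001]]
wrist_force: [0.3, 0.6, -0.1]
grip_width: 0.0403
```

```bash
python3 - <<'E'
from h import *
s=bot.observe();print(s['time_s'],s['position'],s['wrist_force'],s['grip_width'])
im=bot.camera('wrist')[:,:,::-1]; cv2.imwrite('pics/wrist8.png',im)
im=bot.camera('scene')[:,:,::-1]; cv2.imwrite('pics/s8.png',cv2.resize(im[90:210,250:410],(800,600),interpolation=cv2.INTER_CUBIC))
E
```

```text
8.5167 [0.52400026 0.02017462 0.08451877] [ 0.2658274   0.55770899 -0.12917264] 0.040295090571130524
```

View pics/wrist8.png

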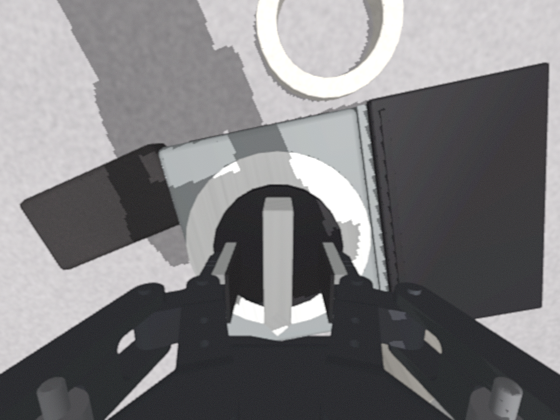

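View pics/s8.png

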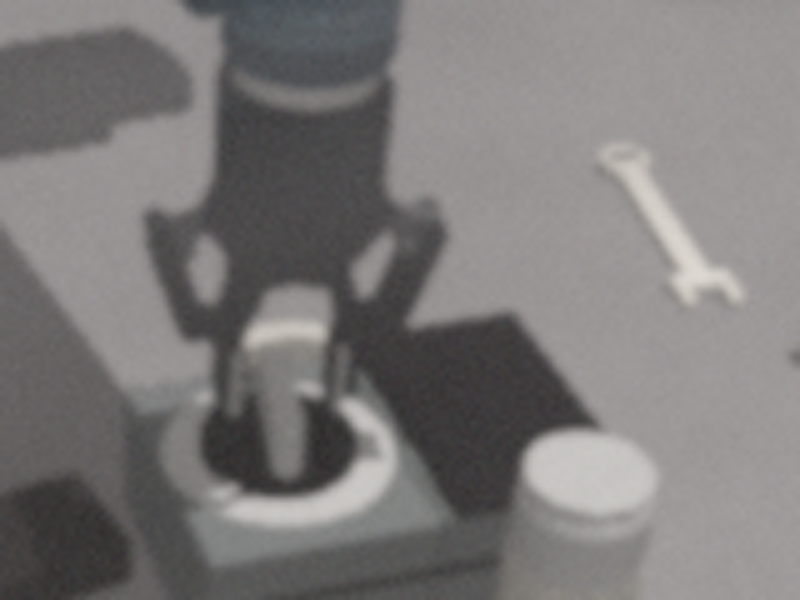

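jog_arm:
  steps:
    - [[0.4, -0.2, -0.1], [0, 0, 0], 4]
    - [[0.8, -0.2, -0.1], [0, 0, 0], 4]
    - [[0.8, -0.2, -0.1], [0, 0, 0], 3]
    - [[0.8, -0.2, -0.1], [0, 0, 0], 2.4]
    - [[0.8, -0.2, -0.1], [0, 0, 0], 2]
    - [[0.8, -0.2, -0.1], [0, 0, 0], 1.7]
    - [[0.8, -0.2, -0.1], [0, 0, 0], 1.4]
    - [[0.8, -0.2, -0.1], [0, 0, 0], 1]

```text
time_s: 9.28
position: [0.5272, 0.0181, 0.0792]
tool_rot: [[-0.002, -0.912, 0.409], [0.0, 0.409, 0.912], [-1.0, 0.002, -0.0]]
wrist_force: [-1.5, -0.9, 3.2]
grip_width: 0.0125
```

jog_arm:
  steps:
    - [[0.1, 0, 0], [0, 0, 0], 0]
    - [[0.1, 0, 0], [0, 0, 0], 0]
    - [[0.2, 0, 0], [0, 0, 0], 0]
    - [[0.2, 0, 0], [0, 0, 0], 0]
    - [[0.3, 0, 0], [0, 0, 0], 0]
    - [[0.3, 0, 0], [0, 0, 0], 0]
    - [[0.3, 0, 0], [0, 0, 0], 0]
    - [[0.3, 0, 0], [0, 0, 0], 0]

```text
time_s: 9.95
position: [0.5283, 0.0179, 0.079]
tool_rot: [[-0.0, -0.913, 0.409], [-0.0, 0.409, 0.913], [-1.0, 0.0, -0.0]]
wrist_force: [-6.8, 0.6, 15.3]
grip_width: 0.012
```

```bash
python3 - <<'E'
from h import *
s=bot.observe();print(s['time_s'],s['position'],s['wrist_force'],s['wrist_torque'],s['grip_width'])
im=bot.camera('wrist')[:,:,::-1]; cv2.imwrite('pics/wrist9.png',im)
im=bot.camera('scene')[:,:,::-1]; cv2.imwrite('pics/s9.png',cv2.resize(im[90:210,250:410],(800,600),interpolation=cv2.INTER_CUBIC))
E
```

```text
9.95 [0.52827078 0.01793213 0.07900276] [-6.82431484  0.61279476 15.30480973] [0.06026    1.17897825 0.03942303] 0.012034343081297489
```

View pics/wrist9.png

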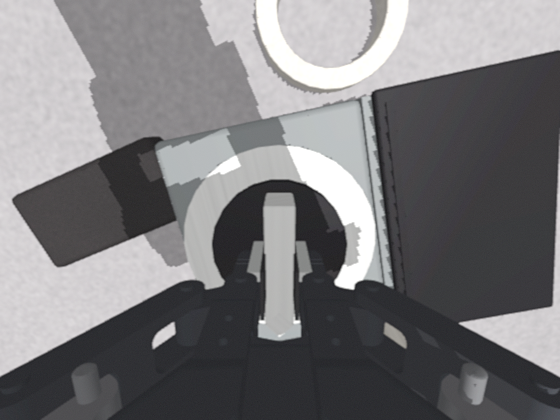

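View pics/s9.png

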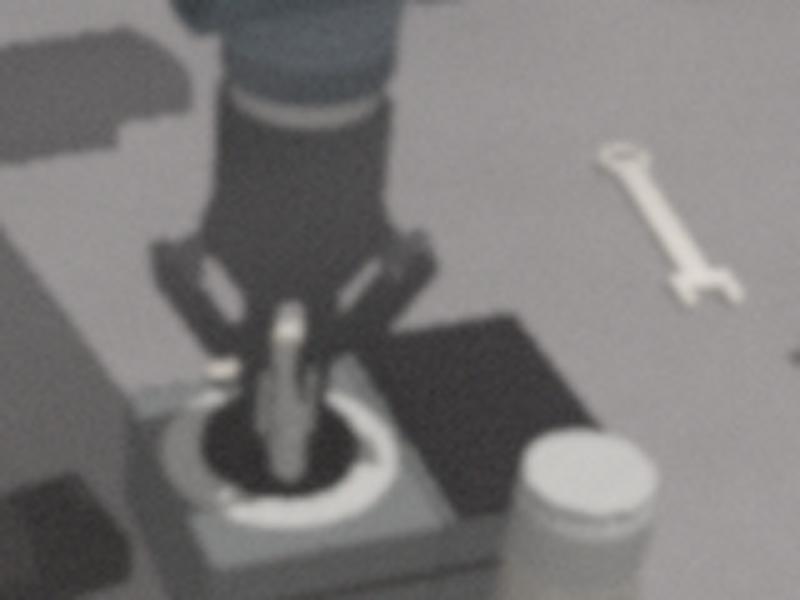

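jog_arm:
  steps:
    - [[0.3, 0.1, 0], [0, 0, 0], 0]
    - [[0.3, 0.2, 0], [0, 0, 0], 0]
    - [[0.3, 0.2, 0], [0, 0, 0], 0]
    - [[0.3, 0.2, 0], [0, 0, 0], 0]
    - [[0.3, 0.2, 0], [0, 0, 0], 0]
    - [[0.3, 0.2, 0], [0, 0, 0], 0]
    - [[0.3, 0.2, 0], [0, 0, 0], 0]
    - [[0.3, 0.2, 0], [0, 0, 0], 0]

```text
time_s: 10.72
position: [0.5285, 0.0179, 0.079]
tool_rot: [[0.003, -0.913, 0.408], [-0.002, 0.408, 0.913], [-1.0, -0.004, -0.0]]
wrist_force: [-3.2, -1.3, 13.8]
grip_width: 0.0127
```

jog_arm:
  steps:
    - [[0.4, 0.35, 0], [0, 0, 0], 0]
    - [[0.4, 0.35, 0], [2, 0, 0], 0]
    - [[0.4, 0.35, 0], [5, 0, 0], 0]
    - [[0.4, 0.35, 0], [8, 0, 0], 0]
    - [[0.4, 0.35, 0], [11, 0, 0], 0]
    - [[0.4, 0.35, 0], [14, 0, 0], 0]
    - [[0.4, 0.35, 0], [17, 0, 0], 0]
    - [[0.4, 0.35, 0], [20, 0, 0], 0]

```text
time_s: 11.38
position: [0.5283, 0.0176, 0.079]
tool_rot: [[0.009, -0.718, 0.696], [-0.006, 0.696, 0.718], [-1.0, -0.011, 0.002]]
wrist_force: [-2.4, -5.0, 17.0]
grip_width: 0.0123
```

```bash
python3 - <<'E'
from h import *
s=bot.observe();print(s['time_s'],s['position'],s['wrist_force'],s['wrist_torque'],s['grip_width'])
im=bot.camera('wrist')[:,:,::-1]; cv2.imwrite('pics/wrist10.png',im)
im=bot.camera('scene')[:,:,::-1]; cv2.imwrite('pics/s10.png',cv2.resize(im[90:210,250:410],(800,600),interpolation=cv2.INTER_CUBIC))
E
```

```text
11.3833 [0.52834596 0.01761679 0.07902699] [-2.35755971 -5.01568002 16.95304106] [-0.79792678  0.80787626  0.39797983] 0.01234130014690441
```

View pics/wrist10.png

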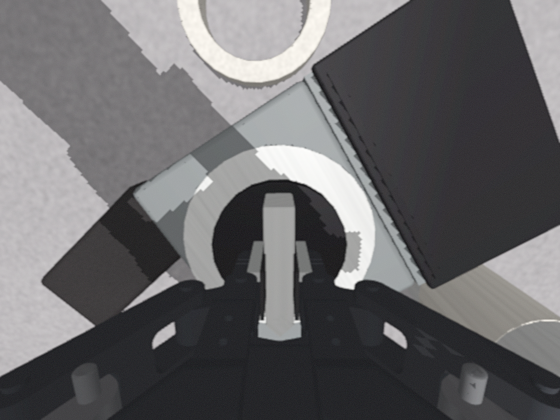

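View pics/s10.png

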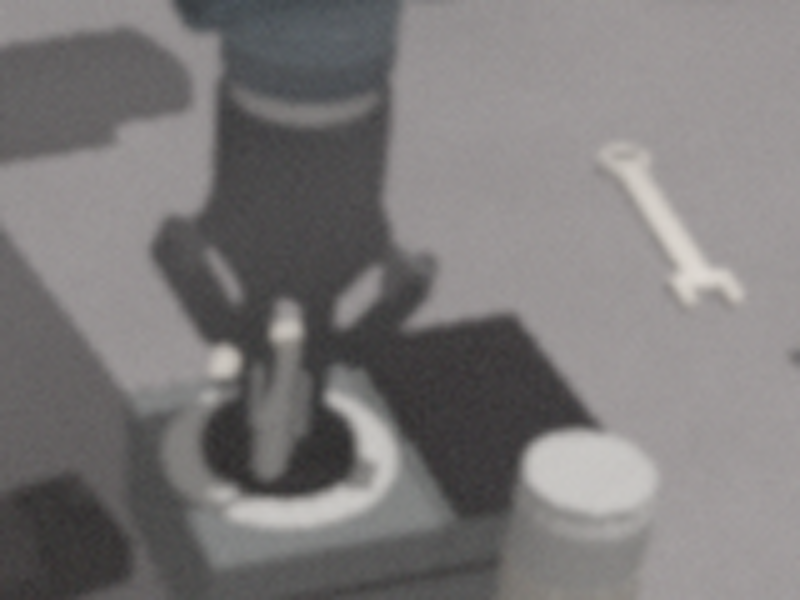

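```bash
python3 - <<'E'
from h import *
ms=bot.camera_model('scene');ps=[.5447,.0611,-.2197]
ax=b2w(ps,[[0,-.048,.088]])[0];print(proj(ms,[ax]))
for c in [(294,189),(292.2,187.9),(295,189)]:
    t=ray(ms,c,.088)-ax;print(-(np.arctan2(t[1],t[0])-ps[2]),np.hypot(*t[:2]))
# tab silhouette prediction in scene and zoom crop for look
im=bot.camera('scene')[:,:,::-1]; z=cv2.resize(im[160:210,270:340],(770,550),interpolation=cv2.INTER_CUBIC)
for a,col in [(.85,(0,0,255)),(.95,(0,255,0)),(1.05,(255,0,0))]:
    d=np.array([np.cos(-a),np.sin(-a)])
    for r_ in(.043,.055):
        X=b2w(ps,[[r_*d[0],-.048+r_*d[1],.088]]);u=(proj(ms,X)[0]-[270,160])*11;cv2.circle(z,tuple(int(v) for v in u),3,col,-1)
cv2.imwrite('pics/s11.png',z)
E
```

```text
[[305.94390101 179.78521434]]
0.9844102264818049 0.04568085737867532
1.108757448091159 0.04559133382210576
0.9448659678191824 0.0442055952538027
```

View pics/s11.png

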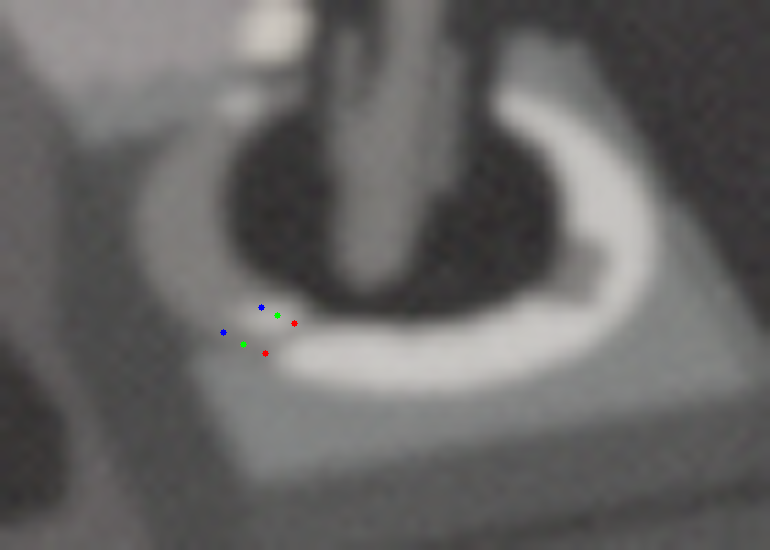

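jog_arm:
  steps:
    - [[0.4, 0.3, -0.1], [2, 0, 0], 0]
    - [[0.4, 0.3, -0.1], [6, 0, 0], 0]
    - [[0.4, 0.3, -0.1], [10, 0, 0], 0]
    - [[0.4, 0.3, -0.1], [14, 0, 0], 0]
    - [[0.4, 0.3, -0.1], [18, 0, 0], 0]
    - [[0.4, 0.3, -0.1], [21, 0, 0], 0]
    - [[0.4, 0.3, -0.1], [23, 0, 0], 0]
    - [[0.4, 0.3, -0.1], [23, 0, 0], 0]

```text
time_s: 12.2
position: [0.528, 0.0172, 0.079]
tool_rot: [[0.013, -0.39, 0.921], [-0.009, 0.921, 0.39], [-1.0, -0.014, 0.009]]
wrist_force: [-5.3, -4.9, 19.0]
grip_width: 0.0126
```

```bash
python3 - <<'E'
from h import *
s=bot.observe();print(s['time_s'],s['position'],s['wrist_force'],s['wrist_torque'],s['grip_width'],np.arctan2(s['tool_rot'][1,2],s['tool_rot'][0,2])-np.pi/2)
im=bot.camera('wrist')[:,:,::-1]; cv2.imwrite('pics/wrist12.png',im)
im=bot.camera('scene')[:,:,::-1]; cv2.imwrite('pics/s12.png',cv2.resize(im[160:210,270:340],(770,550),interpolation=cv2.INTER_CUBIC))
E
```

```text
12.2 [0.52803451 0.01723306 0.07901738] [-5.29127414 -4.8973015  18.99097636] [-0.65093848  1.25424046  0.1234931 ] 0.012571187726518034 -1.1696634392037983
```

View pics/s12.png

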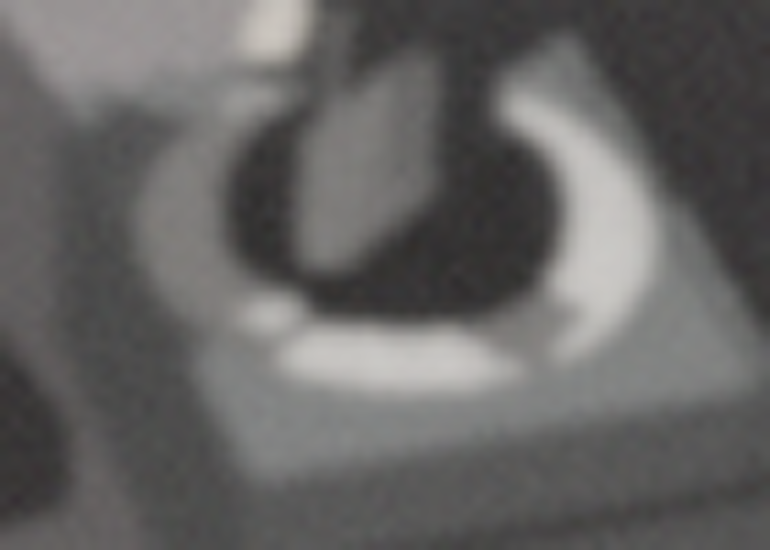

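View pics/wrist12.png

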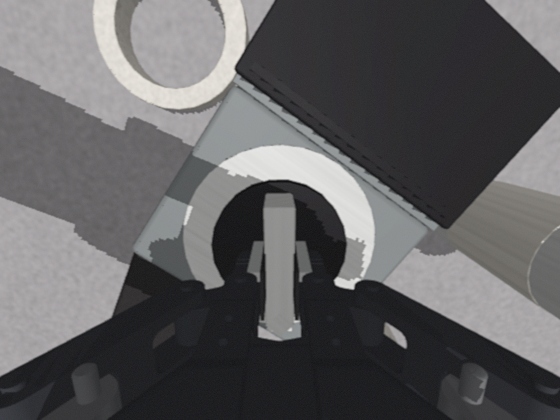

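jog_arm:
  steps:
    - [[0.1, 0.1, -0.1], [0, 0, 0], 0]
    - [[0, 0, 0], [0, 0, 0], 0]
    - [[0, 0, 0], [0, 0, 0], 2]
    - [[-0.2, 0, 0], [0, 0, 0], 4]
    - [[-1, 0, 0], [0, 0, 0], 4]
    - [[-3, 0, 0], [0, 0, 0], 4]
    - [[-6.5, 0, 0], [0, 0, 0], 4]
    - [[-10, 0, 0], [0, 0, 0], 4]

```text
time_s: 12.97
position: [0.5256, 0.0185, 0.1793]
tool_rot: [[0.01, -0.391, 0.92], [-0.009, 0.92, 0.391], [-1.0, -0.012, 0.006]]
wrist_force: [1.4, -0.0, 0.6]
grip_width: 0.0397
```

```bash
python3 - <<'E'
from h import *
s=bot.observe();print(s['time_s'],s['position'],s['wrist_force'])
im=bot.camera('wrist')[:,:,::-1]; cv2.imwrite('pics/wrist13.png',im)
E
```

```text
12.9667 [0.52561966 0.01851546 0.17928961] [ 1.39765114 -0.01887718  0.64564512]
```

View pics/wrist13.png

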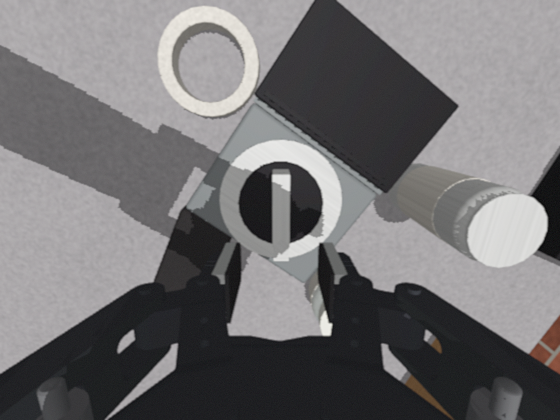

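```bash
python3 - <<'E'
import cv2
im=cv2.imread('pics/wrist13.png');cv2.imwrite('pics/w13z.png',cv2.resize(im[120:290,190:390],(706,600),interpolation=cv2.INTER_CUBIC))
E
```

```text
(no output)
```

View pics/w13z.png

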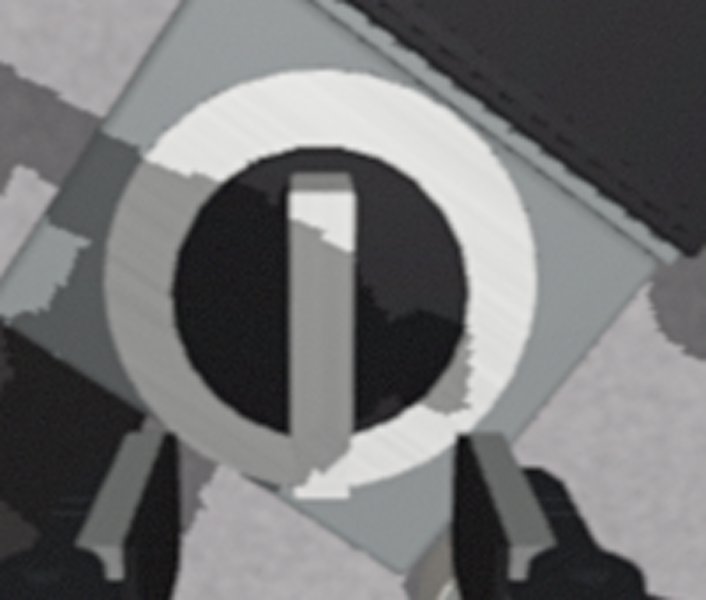

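jog_arm:
  steps:
    - [[-2, 1, 0], [0, 0, 0], 4]
    - [[-4, 3, 1], [0, 0, 0], 4]
    - [[-5, 6, 3], [0, 0, 0], 4]
    - [[-5, 9, 3], [0, 0, 0], 4]
    - [[-5, 12.5, 3], [0, 0, 0], 4]
    - [[-5, 16, 3], [0, 0, 0], 4]
    - [[-5, 19, 3], [0, 0, 0], 4]
    - [[-5, 19, 3], [0, 0, 0], 4]

```text
time_s: 13.68
position: [0.4807, 0.2089, 0.2354]
tool_rot: [[0.025, -0.396, 0.918], [-0.009, 0.918, 0.396], [-1.0, -0.019, 0.019]]
wrist_force: [-0.2, -0.1, -0.0]
grip_width: 0.0395
```

```bash
python3 - <<'E'
from h import *
s=bot.observe();print(s['time_s'],s['position'],s['wrist_force'])
for c in ['top','scene','wrist']:
    im=bot.camera(c)[:,:,::-1]; cv2.imwrite(f'pics/{c}14.png',im)
    for n in ['knob_grip','tab_mark']: print(c,n,bot.spot_point(c,n)[:2])
im=cv2.imread('pics/top14.png');cv2.imwrite('pics/t14z.png',cv2.resize(im[155:295,60:260],(800,560),interpolation=cv2.INTER_CUBIC))
E
```

```text
13.6833 [0.48067037 0.20889846 0.23536436] [-0.16509991 -0.05004953 -0.00831583]
top knob_grip [{'pixel': [233.6, 200.3], 'conf': 0.62}, {'pixel': [164.4, 180.1], 'conf': 0.38}]
top tab_mark [{'pixel': [219.5, 223.5], 'conf': 0.48}]
scene knob_grip [{'pixel': [171.5, 308.0], 'conf': 0.61}]
scene tab_mark [{'pixel': [175.4, 327.3], 'conf': 0.52}, {'pixel': [189.4, 295.2], 'conf': 0.46}]
wrist knob_grip [{'pixel': [348.0, 246.9], 'conf': 0.87}]
wrist tab_mark [{'pixel': [206.7, 277.5], 'conf': 0.69}, {'pixel': [298.3, 279.6], 'conf': 0.25}]
```

View pics/t14z.png

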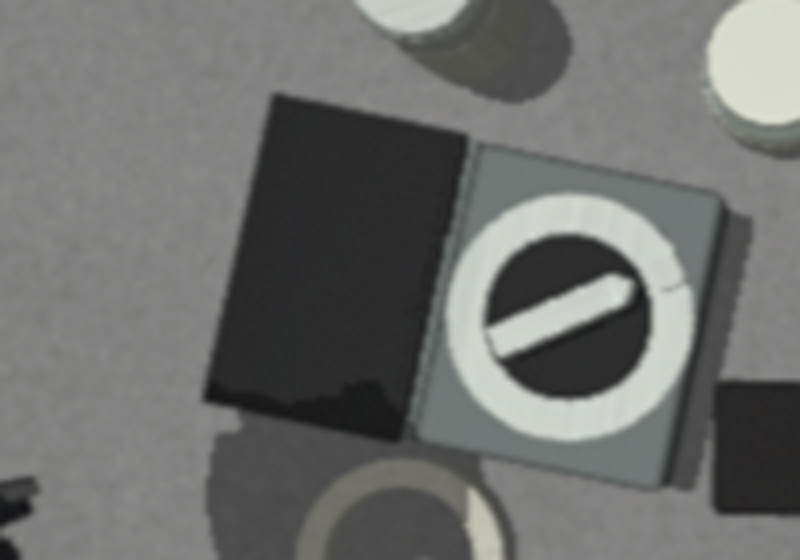

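View pics/wrist14.png

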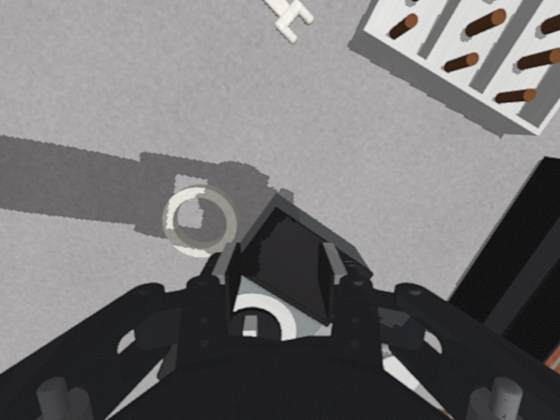

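```bash
python3 - <<'E'
from workcell import bot
print(bot.hand_in(), bot.observe()['time_s'])
E
```

```text
the job is handed in; nothing more can be done
the job is handed in; nothing more can be done
```

I pushed the lid over from behind and it fell shut. I then gripped the knob bar, pressed down with about 14–19 N and turned it about 43° clockwise to the preset tab. After that I let go, backed the arm away and handed the job in at about 14 s. The hand-in gives no verdict.

**Knob and tab:** In the last wrist picture the bar's point is in line with the tab. In the last top picture the bar and the tab direction agree to about 1–2° (the limit is 8.6°).

**Lid, box and bystanders:** The lid is shut. By eye, the deck corners in the top picture moved only about a pixel, roughly 1–2 mm. The can, jar, tape roll and sanding block look unmoved; I didn't check the mixing cup at the end.

**What disagreed or failed:**
- **First lid push:** It missed, passing over the lid's edge. In the camera views the fingertips sit roughly 3–4 cm nearer the wrist than the description says. I pushed lower the second time, and used the measured force to find the knob's flange.
- **Box position:** The three cameras disagreed by up to about 1 cm.
- **Tab angle:** Early estimates from the pictures ranged from 0.91 to 1.11 rad. I set the knob to about 0.95 rad and relied on the final pictures to confirm it.
- **Side force:** It reached about 7 N at the knob, more than the feet should hold at that pressure, but the pictures show no noticeable slip.

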